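# Close up the canister row and clamp its end stop

## Task

Push the red sliding end stop along the jar rail until the three canisters stand closed up with no gaps against the fixed end plate, and turn the stop's clamp knob clockwise fully tight so that the row stays held. The canisters must stay upright in the rail, and the mug and the glass jar standing near the rail are to be left where they are.

Things in the scene. Friction and masses are not known exactly. Their poses are not given: they have to be found in the camera images.
- rail: aluminium jar rail fixed to the worktop: a channel 400 mm long (along its y), 90 mm wide (x); floor 8 mm thick, inner width 74 mm, side walls reach 26 mm above the worktop. Origin at the centre of its underside, on the worktop. A fixed end plate (70 mm high) closes the +y end, its inner face at y = +192 mm; the sliding red end stop is at the -y end. z up.
- stop (a joint): slide of the red end stop along the rail's +y, in m, 0 (fully back) to 0.14. At value s the stop's centre lies at rail y = -144 mm + s. It reads about 0.090 when the three canisters stand touching one another and the fixed end plate with the stop touching the row.
- stop_front (a point): centre of the front (+y) face of the red end stop, the one that meets the canisters. The stop is a red metal bracket 68 mm wide (x), 96 mm long (y), from the rail floor up to its flat deck 78 mm above the worktop, with upright plates front and rear. This point is 43 mm above the worktop.
- stop_rear (a point): centre of the rear (-y) upright plate's outer face of the red end stop, 43 mm above the worktop; the plate spans 10 to 76 mm above the worktop and 68 mm across. A place to push.
- knob (a joint): turn of the clamp knob about its vertical axis, in rad, 0 (loose) to 1.6 (its tight end). Grows clockwise seen from above. At 0 its bar lies along the rail, at 1.57 across it. From about 0.8 rad on its foot presses on the rail floor and locks the stop. It takes about 0.15 to 0.25 N m.
- knob_axis (a point): on the clamp knob's axis, at the middle height of its bar, 101 mm above the worktop, over the centre of the stop. The black bar with a white line on top is 84 mm long, 18 mm wide and 22 mm high (90 to 112 mm above the worktop) on a round steel hub; it turns with the stop's deck 12 mm below it. Axes turn with the knob: the bar lies along y.
- knob_rear (a point): the end of the bar (42 mm from the axis) that points to the rear of the stop, away from the canisters, when the knob is loose; when tightened it swings towards the rail's -x side. 101 mm above the worktop.
- canister_white: loose white ceramic canister, 66 mm square, 82 mm high, with a round pale wooden lid 56 mm across and 16 mm high (98 mm in all), standing in the rail; origin at the centre of its underside, z up.
- canister_blue: loose blue ceramic canister, 66 mm square, 82 mm high, with a round pale wooden lid 56 mm across and 16 mm high (98 mm in all), standing in the rail; origin at the centre of its underside, z up.
- canister_clay: loose terracotta ceramic canister, 66 mm square, 82 mm high, with a round pale wooden lid 56 mm across and 16 mm high (98 mm in all), standing in the rail; origin at the centre of its underside, z up.
- glass_jar: loose glass jar with a steel screw-top lid, 84 mm across, 130 mm high, origin under its centre; bystander.
- mug: loose white mug, 80 mm across, 90 mm high, handle at its +y, origin under its centre; bystander.
Mind the look-alikes: they are no part of the job. What is shaped like the canister_blue but purple is not meant.

How it is judged:
By the outcome, as a careful person would: the job done as asked, in the order asked, and still so for the second after the job is handed in, with the robot touching nothing.
It also fails if it takes over 56 s, if anything falls off the work surface, if the arm or the gripper's body presses on something with over 40 N, if the wrist force passes 120 N, or if a joint passes its speed limit or range.

## Robot

A 6-joint arm with a two-finger parallel gripper is mounted at the origin on the work surface. World frame = base frame: x ahead of the robot, y to its left, z up, the work surface at z = 0. Lengths are in mm, angles in rad, forces in N, time in s.
With the tool pointing down it reaches from about 400 to 925 mm from the base axis. Payload 12.5 kg.
Tool frame: the origin (TCP) lies at the very end of the fingers, on their centre line; the grasp point (between the pads) lies arm.grip_depth behind it (arm.grip_depth is the distance from the TCP to the grasp point, in mm); z points along the fingers, y is the direction in which the jaws open and shut (so a half turn about z gives the same grasp; the last joint's range is limited). The gripper opens to 95 mm and grips with 3 to 60 N. Pads are 20 mm wide; open, the fingers measure 119 mm over their backs; the gripper's body (75 mm by 180 mm) begins 59 mm behind the grasp point.
Start: joints at [1.053, 0.491, 1.559, -0, 1.092, -0.106], TCP at [250.148, 572.776, 214.661] pointing down, gripper open.
Joint ranges: [-3.1, 3.1], [-0.84, 2.19], [0.05, 2.79], [-1.13, 4.28], [0.06, 2.93], [-2.69, 2.69]. Speed limits (rad/s): [2.22, 2.22, 2.79, 3.14, 3.14, 3.14].

## Interface

Orientations are given as [roll, pitch, yaw] about the fixed x, y, z axes, in that order (R = Rz(yaw) Ry(pitch) Rx(roll)).
In Python, from workcell import arm gives the robot as it stands. The module is installed in compiled form; this text tells all that it offers.
- The arm moves only by the tool carry_out, never from a script. Its argument "moves" is a list of rows, each a list of 6 numbers: the shift along the world's x, y, z in m, then the turn, a rotation vector about the world's x, y, z in rad. A call has exactly 5 rows; each row is the pose to reach, as a shift and turn from the pose measured when the call began; what a row does not reach only later rows make up. A row lasts 1/12 s, in which the tool goes at most 41.7 mm and 7.16 degrees, less where a joint would pass 70% of its speed; a pose out of reach is approached as far as the arm can. A call with a gripper value outside its range is refused whole. "fingers" is the finger opening in m, from 0 to 0.0951, set as the call begins (left out, the last holds). The fingers move at their own pace and stop on an object; "squeeze" is the grip in N (left out, the last holds). Time passes only in rows, so rows that repeat a pose let the fingers close, or fill a call up. It gives the time, the measured TCP pose, the force and the opening at its end, in the units of the state.
- arm.state(): the state, without advancing time (a new reading comes with each control period).
- arm.grab_frame(name): name is "scene" or "top" or "wrist"; returns the picture (420x560x3 uint8, blue, green, red); there is no depth.
- arm.get_calibration(name): a dict with "intrinsics" (3x3 intrinsics, pixels), "rvec" (rotation vector, rad) and "tvec" (3), from world to camera coordinates, as OpenCV has them. Camera axes: x right, y down, z forward; pixel columns grow to the right and rows downward; lengths in mm; the calibration is good to about 2 mm. A picture is of the moment at which its call begins: read the wrist's pose just before it. get_calibration takes no time and is no camera call; for the wrist camera it gives the pose at the moment of the call.
- arm.sign_off(): hands the job in, once; it reports no verdict.
The state is a dict: "time": time; "joint_pos": joint angles; "dq": joint speeds; "tau": joint torques, N m; "position": TCP position; "ee_rot": TCP orientation; "wrist_force": force on the tool from outside, world axes, zero at the start; "wrist_torque": the same for the moment, N m; "gripper_width": finger opening in mm.
Only numpy, scipy, OpenCV 4.12 (cv2) and the standard library are available. Lean on these libraries where they do the work, as an engineer would, in place of code of your own. Each camera call takes 0.05 s, during which the arm holds its last target. There are 200 camera calls.

## Working session

There is one attempt and no reset: what is moved stays moved. The work goes in short steps, Python scripts to look and compute and a tool call to move; the robot and the scene stay as the last step left them, time stands still between calls to the robot, and variables do not carry over. Pictures are saved under pics/ and viewed, on a budget of 10 in all, crops included, one or two more only if the job needs it, and the job is handed in when it is done.

Besides the shell and the picture viewer there is one more tool, called in YAML: its name, and indented under it one key for each argument. carry_out: Moves the arm, as the interface text tells. Its arguments: {"type":"object","properties":{"moves":{"type":"array"},"fingers":{"type":"number"},"squeeze":{"type":"number"}},"required":["moves"]}

```bash
mkdir -p pics
cat > h.py <<'E'
import numpy as np, cv2
from workcell import arm
def ray(cal,px,z):
    K=np.array(cal["intrinsics"],float);R=cv2.Rodrigues(np.array(cal["rvec"],float))[0];t=np.array(cal["tvec"],float).ravel()
    d=R.T@np.linalg.solve(K,np.array([px[0],px[1],1.0]));c=-R.T@t
    return c+d*(z-c[2])/d[2]
def proj(cal,P):
    return cv2.projectPoints(np.array(P,float).reshape(-1,3),np.array(cal["rvec"],float),np.array(cal["tvec"],float),np.array(cal["intrinsics"],float),None)[0].reshape(-1,2)
E
python3 - <<'E'
from h import *
for n in("top","scene"):
    cv2.imwrite(f"pics/{n}1.png",arm.grab_frame(n))
print(arm.state(),arm.grip_depth)
E
```

```text
{'time': 0.1, 'joint_pos': array([ 1.05342009e+00,  4.91499282e-01,  1.55939573e+00,  5.25924410e-06,
        1.09170306e+00, -1.05594079e-01]), 'dq': array([ 1.10960507e-03,  7.48294516e-05,  1.13746231e-04,  3.48780383e-04,
        8.87972836e-04, -4.89270704e-04]), 'tau': array([ 1.73969827e-03, -6.13622332e+01, -2.58603090e+01,  6.93647400e-02,
        4.70383116e-02, -8.26382529e-05]), 'position': array([250.01762045, 572.57522944, 214.11769592]), 'ee_rot': array([-3.14059332e+00, -1.10608391e-04,  2.72980801e+00]), 'wrist_force': array([ 1.04862464, -0.50478278,  0.26785027]), 'wrist_torque': array([ 0.02074821, -0.00977446,  0.04582024]), 'gripper_width': 94.94017744679952} 18.8
```

View pics/top1.png

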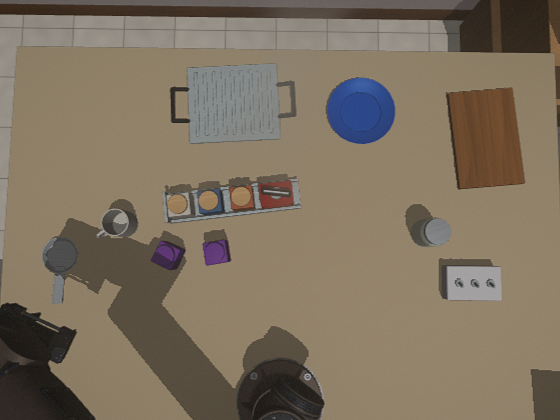

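View pics/scene1.png

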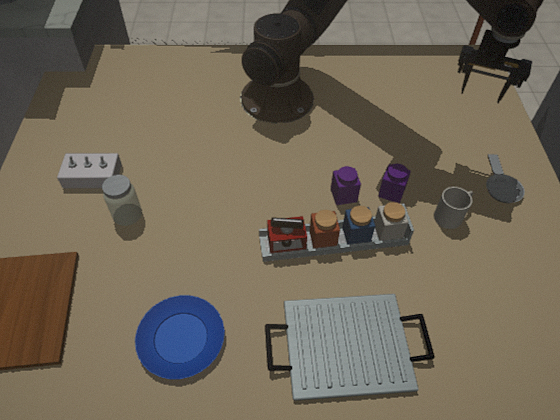

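Top view: the rail runs from (165,205) to (300,195), with the end plate at left. White, blue and clay lids are at (177,203), (208,200) and (241,196). The red stop is at (277,194) with its knob bar along the rail, the mug at (117,222), and the purple look-alikes in front of the rail. Next I'll measure these.

Run:
```python
from h import *
im=cv2.imread("pics/top1.png");cal=arm.get_calibration("top")
hsv=cv2.cvtColor(im,cv2.COLOR_BGR2HSV)
roi=np.zeros(im.shape[:2],np.uint8);roi[170:230,155:310]=255
# lids
lid=cv2.inRange(hsv,(8,90,130),(20,220,255))&roi
n,_,st,c=cv2.connectedComponentsWithStats(lid)
for i in range(1,n):
    if st[i,4]>60: print("lid",st[i],c[i],ray(cal,c[i],98).round(1))
red=(cv2.inRange(hsv,(0,150,60),(6,255,255))|cv2.inRange(hsv,(174,150,60),(180,255,255)))&roi
red[:, :255]=0
cs=max(cv2.findContours(red,0,2)[0],key=cv2.contourArea)
r=cv2.minAreaRect(cs);print("red",r)
for p in cv2.boxPoints(r):print(ray(cal,p,78).round(1))
print("ctr",ray(cal,r[0],78).round(1))
# rail : grey, low sat bright
g=cv2.inRange(hsv,(0,0,90),(180,60,255))&roi
pts=cv2.findNonZero(g)
r=cv2.minAreaRect(pts);print("rail",r)
for p in cv2.boxPoints(r):print(p,ray(cal,p,26).round(1))
crop=cv2.resize(im[165:235,155:315],None,fx=5,fy=5,interpolation=cv2.INTER_CUBIC)
cv2.imwrite("pics/crop1.png",crop)
```

```text
lid [230 186  23  23 377] [241.12466844 197.25198939] [596.4 119.7  98. ]
lid [199 191  19  19 280] [208.2        199.89285714] [587.6 213.3  98. ]
lid [168 195  19  19 279] [176.81003584 203.53405018] [576.  302.5  98. ]
red ((266.67071533203125, 198.03660583496094), (17.448183059692383, 12.810059547424316), 83.6598129272461)
[620.3  69.1  78. ]
[625.   32.2  78. ]
[574.5  25.9  78. ]
[569.9  62.6  78. ]
ctr [597.4  47.5  78. ]
rail ((230.7798309326172, 198.87884521484375), (34.643428802490234, 137.8142547607422), 83.2901611328125)
[160.32077 189.72696] [624.1 370.1  26. ]
[297.1911  173.62457] [678.7 -41.8  26. ]
[301.2389  208.03073] [574.5 -55.1  26. ]
[164.36856 224.13312] [520.5 354.2  26. ]
```

View pics/crop1.png

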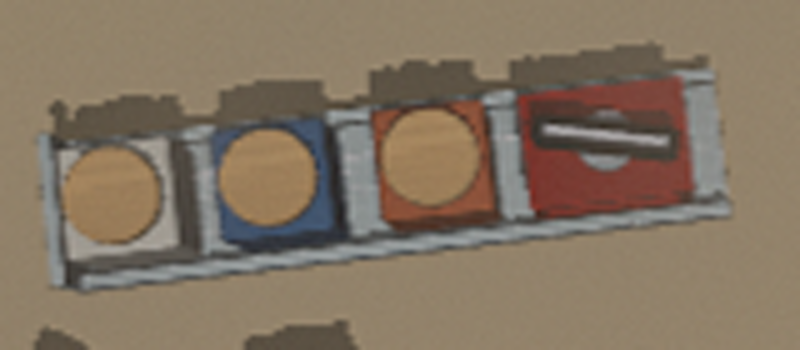

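The crop shows the bar already turned about 0.2 rad clockwise from the rail direction. White is almost at the end plate, with gaps between the other canisters. I'll compute the rail pose and the stop.

Run:
```python
from h import *
cal=arm.get_calibration("top")
f=lambda x,y,z: ray(cal,(155+x/5-.4,165+y/5-.4),z)
a,b=f(85,288,26),f(730,212,26); d=b-a;print("front wall",a,b,"yaw",np.arctan2(d[0],-d[1]))
print("rear corners",b,f(715,72,26))
print("deck", np.mean([f(*p,78) for p in((518,95),(683,77),(693,205),(530,218))],0))
p,q=f(535,130,112),f(672,145,112);print("bar",p,q,(p+q)/2,np.arctan2((q-p)[0],-(q-p)[1]))
print("mug etc",ray(cal,(117,222),90))
```

```text
front wall [526.60440079 332.76582602  26.        ] [577.54905154 -53.11985331  26.        ] yaw 0.1312609774712733
rear corners [577.54905154 -53.11985331  26.        ] [662.29861364 -43.2307063   26.        ]
deck [608.58823234  21.18661441  78.        ]
bar [614.5153325  60.9821142 112.       ] [607.02657656 -16.48192364 112.        ] [610.77095453  22.25009528 112.        ] -0.09637447890369194
mug etc [521.43359515 473.51642526  90.        ]
```

carry_out:
  moves:
    - [0.018,-0.0276,0.01,0,0,-0.063]
    - [0.036,-0.055,0.02,0,0,-0.126]
    - [0.054,-0.083,0.03,0,0,-0.189]
    - [0.072,-0.11,0.04,0,0,-0.252]
    - [0.09,-0.138,0.046,0,0,-0.315]

```text
time: 0.52
position: [340.6, 433.4, 260.8]
ee_rot: [-3.141, -0.0, 2.412]
wrist_force: [0.0, -0.2, -0.7]
gripper_width: 95.2
```

carry_out:
  moves:
    - [0.018,-0.0276,0,0,0,-0.063]
    - [0.036,-0.055,0,0,0,-0.126]
    - [0.054,-0.083,0,0,0,-0.189]
    - [0.072,-0.11,0,0,0,-0.252]
    - [0.09,-0.138,0,0,0,-0.315]

```text
time: 0.93
position: [431.2, 294.0, 260.7]
ee_rot: [-3.141, -0.0, 2.094]
wrist_force: [0.8, 0.5, -0.0]
gripper_width: 95.1
```

carry_out:
  moves:
    - [0.018,-0.0276,0,0,0,-0.063]
    - [0.036,-0.055,0,0,0,-0.126]
    - [0.054,-0.083,0,0,0,-0.189]
    - [0.072,-0.11,0,0,0,-0.252]
    - [0.09,-0.138,0,0,0,-0.315]

```text
time: 1.35
position: [521.7, 154.5, 260.6]
ee_rot: [-3.14, -0.0, 1.776]
wrist_force: [0.6, 0.3, -0.4]
gripper_width: 95.3
```

Now to above the knob (610, 22), yaw 1.474.

carry_out:
  moves:
    - [0.018,-0.0276,0,0,0,-0.063]
    - [0.036,-0.055,0,0,0,-0.126]
    - [0.054,-0.083,0,0,0,-0.189]
    - [0.072,-0.11,0,0,0,-0.252]
    - [0.088,-0.132,0,0,0,-0.302]

```text
time: 1.77
position: [610.4, 20.3, 260.2]
ee_rot: [-3.14, -0.0, 1.47]
wrist_force: [0.3, 0.5, -0.6]
gripper_width: 95.0
```

Run:
```python
from h import *
import pickle
s=arm.state();print(s["position"],s["ee_rot"])
pickle.dump(arm.get_calibration("wrist"),open("w1.pkl","wb"))
cv2.imwrite("pics/wrist1.png",arm.grab_frame("wrist"))
```

```text
[610.4438211   20.34438685 260.20979194] [-3.13993877e+00 -3.22264138e-06  1.46973092e+00]
```

View pics/wrist1.png

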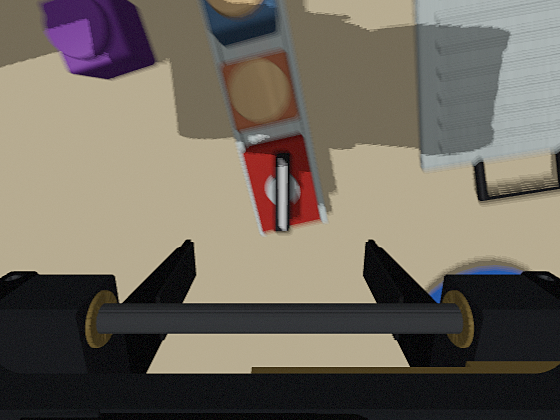

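The wrist view shows the stop with its bar (white line) from (283,157) to (282,230), nearly parallel to the fingers' plane, and the hub at about (282,190).

Run:
```python
from h import *
import pickle
cal=pickle.load(open("w1.pkl","rb"));im=cv2.imread("pics/wrist1.png")
sub=im[150:236,262:302]
hsv=cv2.cvtColor(im,cv2.COLOR_BGR2HSV)
# black bar plus white line = non-red in the column band; white line fit
m=np.zeros(im.shape[:2],np.uint8);m[150:238,272:294]=cv2.inRange(hsv,(0,0,120),(180,60,255))[150:238,272:294]
n,l,st,c=cv2.connectedComponentsWithStats(m);print(st[1:],c[1:])
k=np.zeros_like(m);k[145:240,268:298]=cv2.inRange(hsv,(0,0,0),(180,255,60))[145:240,268:298]
n,l,st,c=cv2.connectedComponentsWithStats(k);print(st[1:],c[1:])
for p in [(283,154),(282.5,232),(283,157),(282,230)]:print(p,ray(cal,p,112).round(1))
dk=[(243,151),(302,135),(326,219),(263,234)]
P=[ray(cal,p,78) for p in dk];print(np.round(P,1),np.mean(P,0).round(1))
```

```text
[[283 163   1   1   1]
 [278 165  10  66 524]
 [272 177   3  27  70]
 [272 227  22  11 130]] [[283.         163.        ]
 [282.29389313 195.63549618]
 [272.97142857 190.77142857]
 [284.10769231 234.23076923]]
[[273 150  21  81 478]] [[283.79079498 183.90167364]]
(283, 154) [617.3  57.6 112. ]
(282.5, 232) [609.  -22.3 112. ]
(283, 157) [617.   54.7 112. ]
(282, 230) [608.7 -20.1 112. ]
[[575.2  60.3  78. ]
 [638.9  70.6  78. ]
 [658.3 -24.8  78. ]
 [585.5 -35.8  78. ]] [614.5  17.6  78. ]
```

carry_out:
  moves:
    - [0.0005,-0.0005,-0.035,0,0,0]
    - [0.001,-0.001,-0.07,0,0,0]
    - [0.0015,-0.0015,-0.105,0,0,0]
    - [0.002,-0.002,-0.14,0,0,0]
    - [0.002,-0.002,-0.172,0,0,0]
  fingers: 0.06

```text
time: 2.23
position: [614.0, 15.4, 85.7]
ee_rot: [-3.14, 0.001, 1.465]
wrist_force: [-0.4, 0.3, -0.6]
gripper_width: 67.5
```

carry_out:
  moves:
    - [0,0,0,0,0,0]
    - [0,0,0,0,0,0]
    - [0,0,0,0,0,0]
    - [0,0,0,0,0,0]
    - [0,0,0,0,0,0]
  fingers: 0.0
  squeeze: 30

```text
time: 2.65
position: [611.7, 15.5, 87.3]
ee_rot: [-3.135, 0.002, 1.466]
wrist_force: [-22.3, -2.0, 11.9]
gripper_width: 33.9
```

Run:
```python
from h import *
s=arm.state();print(s["position"],s["ee_rot"],s["wrist_force"],s["wrist_torque"],s["gripper_width"])
cv2.imwrite("pics/wrist2.png",arm.grab_frame("wrist"))
```

```text
[611.67420264  15.49970606  87.30772655] [-3.13502295e+00  1.53275757e-03  1.46571117e+00] [-22.30915342  -2.03820431  11.86618538] [-0.41295111  4.68216641  0.13463043] 33.90393807052073
```

View pics/wrist2.png

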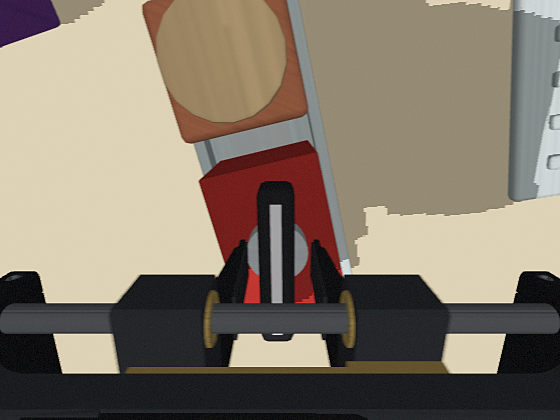

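The wrist view shows the fingertips (240 and 318 px) at about the height of the round hub, which is wider than the bar, so they closed on the hub at 34 mm. I'll open, rise above 90 mm and grip the bar.

carry_out:
  moves:
    - [0,0,0,0,0,0]
    - [0,0,0,0,0,0]
    - [0,0,0.003,0,0,0]
    - [-0.001,0,0.006,0,0,0]
    - [-0.001,0,0.0065,0,0,0]
  fingers: 0.05

```text
time: 3.12
position: [610.6, 15.4, 95.0]
ee_rot: [-3.136, 0.002, 1.466]
wrist_force: [-0.2, -0.9, -0.1]
gripper_width: 49.4
```

carry_out:
  moves:
    - [0,0,0,0,0,0]
    - [0,0,0,0,0,0]
    - [0,0,0,0,0,0]
    - [0,0,0,0,0,0]
    - [0,0,0,0,0,0]

```text
time: 3.53
position: [610.6, 15.5, 94.8]
ee_rot: [-3.136, 0.002, 1.466]
wrist_force: [-0.3, -0.3, -0.2]
gripper_width: 49.9
```

carry_out:
  moves:
    - [0,0.003,-0.001,0,0,0]
    - [0,0.003,-0.001,0,0,0]
    - [0,0.003,-0.001,0,0,0]
    - [0,0.003,-0.001,0,0,0]
    - [0,0.003,-0.001,0,0,0]
  fingers: 0.0
  squeeze: 25

```text
time: 3.95
position: [610.6, 18.5, 93.8]
ee_rot: [-3.136, 0.002, 1.466]
wrist_force: [1.4, -0.1, 0.5]
gripper_width: 22.1
```

carry_out:
  moves:
    - [0,0,0,0,0,0]
    - [0,0,0,0,0,0]
    - [0,0,0,0,0,0]
    - [0,0,0,0,0,0]
    - [0,0,0,0,0,0]

```text
time: 4.37
position: [611.0, 18.5, 93.9]
ee_rot: [-3.136, 0.002, 1.466]
wrist_force: [4.2, 0.8, -1.4]
gripper_width: 17.5
```

Gripped on the bar (17.5 mm). Next is the push along the rail +y, direction (-0.13, 0.991), gently.

carry_out:
  moves:
    - [-0.0005,0.004,0,0,0,0]
    - [-0.001,0.008,0,0,0,0]
    - [-0.0016,0.012,0,0,0,0]
    - [-0.0021,0.016,0,0,0,0]
    - [-0.0026,0.02,0,0,0,0]
  squeeze: 40

```text
time: 4.78
position: [608.3, 39.0, 93.8]
ee_rot: [-3.136, 0.002, 1.466]
wrist_force: [3.8, -4.0, -1.7]
gripper_width: 17.9
```

carry_out:
  moves:
    - [-0.0005,0.004,0,0,0,0]
    - [-0.001,0.008,0,0,0,0]
    - [-0.0016,0.012,0,0,0,0]
    - [-0.0021,0.016,0,0,0,0]
    - [-0.0026,0.02,0,0,0,0]

```text
time: 5.2
position: [605.7, 59.3, 93.8]
ee_rot: [-3.136, 0.002, 1.466]
wrist_force: [3.5, -3.0, -2.4]
gripper_width: 18.0
```

carry_out:
  moves:
    - [-0.0005,0.004,0,0,0,0]
    - [-0.001,0.008,0,0,0,0]
    - [-0.0015,0.012,0,0,0,0]
    - [-0.002,0.016,0,0,0,0]
    - [-0.0025,0.02,0,0,0,0]

```text
time: 5.62
position: [603.0, 79.4, 93.8]
ee_rot: [-3.136, 0.002, 1.466]
wrist_force: [2.6, -5.2, -1.5]
gripper_width: 17.9
```

Run:
```python
from h import *
s=arm.state();print(s["position"],s["wrist_force"],s["wrist_torque"])
im=arm.grab_frame("scene");cv2.imwrite("pics/scene2f.png",im)
cv2.imwrite("pics/scene2.png",cv2.resize(im[150:290,230:480],None,fx=3,fy=3,interpolation=cv2.INTER_CUBIC))
```

```text
[603.01240765  79.4461534   93.83126556] [ 2.61253801 -5.21411145 -1.49774652] [-0.97242958 -0.49514876  0.06091575]
```

View pics/scene2.png

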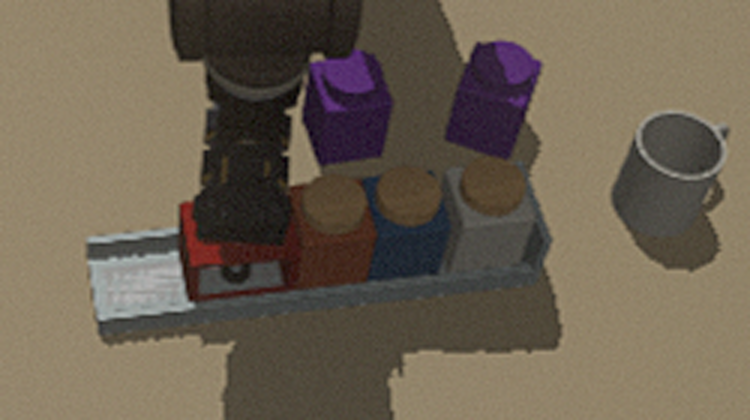

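The scene view shows the stop touching clay and clay touching blue. Small gaps remain at blue/white (about 445 px in the crop) and white/plate. The canisters are upright and the mug has not moved. I'll continue slowly.

carry_out:
  moves:
    - [-0.0003,0.002,0,0,0,0]
    - [-0.0005,0.004,0,0,0,0]
    - [-0.0008,0.006,0,0,0,0]
    - [-0.001,0.008,0,0,0,0]
    - [-0.0012,0.01,0,0,0,0]

```text
time: 6.08
position: [601.7, 89.8, 93.8]
ee_rot: [-3.136, 0.003, 1.467]
wrist_force: [3.0, -7.4, -2.3]
gripper_width: 17.8
```

carry_out:
  moves:
    - [-0.0002,0.0015,0,0,0,0]
    - [-0.0004,0.003,0,0,0,0]
    - [-0.0006,0.0045,0,0,0,0]
    - [-0.0008,0.006,0,0,0,0]
    - [-0.0008,0.006,0,0,0,0]

```text
time: 6.5
position: [601.0, 94.6, 93.8]
ee_rot: [-3.137, 0.005, 1.467]
wrist_force: [3.5, -13.3, -2.0]
gripper_width: 17.6
```

carry_out:
  moves:
    - [-0.0001,0.001,0,0,0,0]
    - [-0.0002,0.002,0,0,0,0]
    - [-0.0003,0.003,0,0,0,0]
    - [-0.0003,0.003,0,0,0,0]
    - [-0.0003,0.003,0,0,0,0]

```text
time: 6.92
position: [601.0, 94.7, 93.9]
ee_rot: [-3.137, 0.008, 1.467]
wrist_force: [4.3, -22.8, -1.6]
gripper_width: 17.7
```

The row is solid: position stopped at y=94.7 while the force rose to 23 N. Now I'll turn clockwise, keeping a light push.

carry_out:
  moves:
    - [-0.0002,0.002,0,0,0,-0.08]
    - [-0.0002,0.002,0,0,0,-0.16]
    - [-0.0002,0.002,0,0,0,-0.24]
    - [-0.0002,0.002,0,0,0,-0.32]
    - [-0.0002,0.002,0,0,0,-0.4]

```text
time: 7.33
position: [600.5, 94.8, 93.9]
ee_rot: [-3.137, 0.011, 1.063]
wrist_force: [1.0, -17.3, -0.5]
gripper_width: 18.1
```

carry_out:
  moves:
    - [-0.0002,0.002,0,0,0,-0.08]
    - [-0.0002,0.002,0,0,0,-0.16]
    - [-0.0002,0.002,0,0,0,-0.24]
    - [-0.0002,0.002,0,0,0,-0.32]
    - [-0.0002,0.002,0,0,0,-0.4]

```text
time: 7.75
position: [600.1, 95.1, 93.9]
ee_rot: [-3.138, 0.013, 0.66]
wrist_force: [1.3, -14.7, -0.9]
gripper_width: 17.7
```

Run:
```python
from h import *
s=arm.state();print(s["position"],s["wrist_force"],s["wrist_torque"],s["joint_pos"])
```

```text
[600.09303536  95.09786964  93.86581778] [  1.31850356 -14.65956765  -0.86671823] [-2.42601182 -0.26748481  0.20127202] [ 0.05067705  0.61039703  1.71091256 -0.00657369  0.83278276  0.9663611 ]
```

carry_out:
  moves:
    - [0,0.001,0,0,0,-0.08]
    - [0,0.001,0,0,0,-0.16]
    - [0,0.001,0,0,0,-0.24]
    - [0,0.001,0,0,0,-0.32]
    - [0,0.001,0,0,0,-0.4]

```text
time: 8.17
position: [599.8, 95.5, 93.9]
ee_rot: [-3.139, 0.014, 0.256]
wrist_force: [0.6, -6.9, -0.3]
gripper_width: 17.6
```

carry_out:
  moves:
    - [0,0,0,0,0,-0.04]
    - [0,0,0,0,0,-0.08]
    - [0,0,0,0,0,-0.12]
    - [0,0,0,0,0,-0.16]
    - [0,0,0,0,0,-0.16]

```text
time: 8.58
position: [599.8, 95.7, 94.0]
ee_rot: [-3.139, 0.014, 0.094]
wrist_force: [2.1, -1.6, -1.2]
gripper_width: 17.6
```

Run:
```python
from h import *
s=arm.state();print(s["position"],s["ee_rot"],s["wrist_force"],s["wrist_torque"])
```

```text
[599.7560168   95.7345831   93.97383717] [-3.13890566  0.01371528  0.09422886] [ 2.09080381 -1.59946936 -1.19815257] [-0.15271743 -0.67530135  0.13826475]
```

carry_out:
  moves:
    - [0,0,0,0,0,-0.04]
    - [0,0,0,0,0,-0.08]
    - [0,0,0,0,0,-0.12]
    - [0,0,0,0,0,-0.12]
    - [0,0,0,0,0,-0.12]

```text
time: 9.0
position: [599.6, 95.7, 94.1]
ee_rot: [-3.139, 0.014, -0.022]
wrist_force: [1.8, -2.2, 0.2]
gripper_width: 19.4
```

Run:
```python
from h import *
s=arm.state();print(s["position"],s["ee_rot"],s["wrist_force"],s["wrist_torque"])
```

```text
[599.60358327  95.72670405  94.07237995] [-3.13937432  0.0138987  -0.02226435] [ 1.76640767 -2.2410743   0.17956629] [-0.52087588 -0.2340449   1.17476732]
```

The torque rose to 1.2 N m and the jaws spread, so the tight end is reached. I'll open without turning back, rise, and check.

carry_out:
  moves:
    - [0,0,0,0,0,0]
    - [0,0,0,0,0,0]
    - [0,0,0,0,0,0]
    - [0,0,0,0,0,0]
    - [0,0,0,0,0,0]
  fingers: 0.042

```text
time: 9.42
position: [599.4, 95.8, 94.0]
ee_rot: [-3.139, 0.014, -0.022]
wrist_force: [1.1, -0.3, 0.0]
gripper_width: 41.3
```

carry_out:
  moves:
    - [0,0,0.02,0,0,0]
    - [0,0,0.05,0,0,0]
    - [0,0,0.085,0,0,0]
    - [0,0,0.12,0,0,0]
    - [0,0,0.155,0,0,0]

```text
time: 9.83
position: [599.0, 95.9, 250.6]
ee_rot: [-3.139, 0.015, -0.023]
wrist_force: [0.8, -0.0, 0.5]
gripper_width: 42.4
```

carry_out:
  moves:
    - [-0.02,-0.03,0.01,0,0,0]
    - [-0.04,-0.065,0.02,0,0,0]
    - [-0.06,-0.1,0.03,0,0,0]
    - [-0.08,-0.135,0.03,0,0,0]
    - [-0.1,-0.17,0.03,0,0,0]

```text
time: 10.25
position: [497.8, -75.2, 281.3]
ee_rot: [-3.139, 0.014, -0.022]
wrist_force: [0.2, -0.1, -0.7]
gripper_width: 42.0
```

carry_out:
  moves:
    - [0.0,-0.035,0,0,0,0]
    - [0,-0.07,0,0,0,0]
    - [0,-0.1,0,0,0,0]
    - [0,-0.12,0,0,0,0]
    - [0,-0.12,0,0,0,0]

```text
time: 10.67
position: [497.5, -198.3, 281.0]
ee_rot: [-3.139, 0.014, -0.025]
wrist_force: [-0.6, -0.3, -0.5]
gripper_width: 41.6
```

Run:
```python
from h import *
im=arm.grab_frame("top");cv2.imwrite("pics/top2f.png",im)
a=cv2.resize(im[165:260,95:315],None,fx=3.5,fy=3.5,interpolation=cv2.INTER_CUBIC)
im=arm.grab_frame("scene");cv2.imwrite("pics/scene3f.png",im)
b=cv2.resize(im[175:265,250:480],(a.shape[1],260),interpolation=cv2.INTER_CUBIC)
cv2.imwrite("pics/after.png",np.vstack([a,b]))
```

```text
(no output)
```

View pics/after.png

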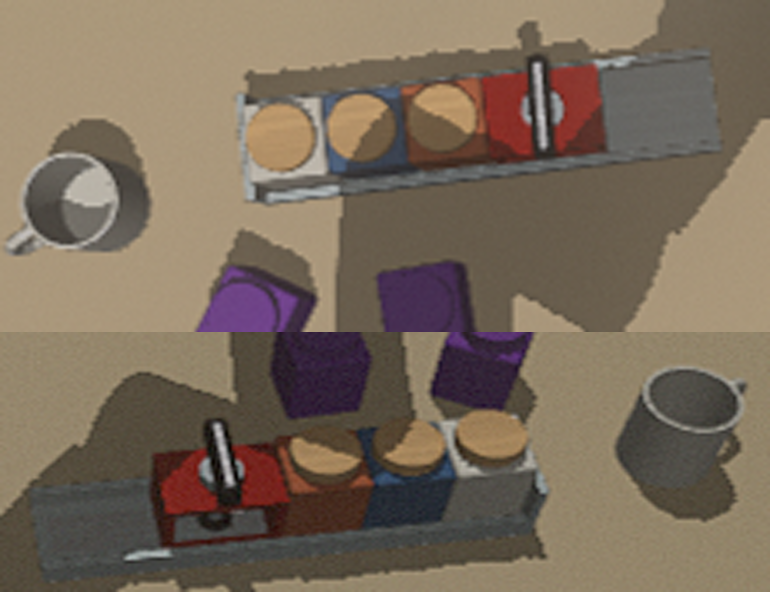

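Both views show the row closed from the stop to the end plate, the bar across the rail, the canisters upright and the mug in place. I'll take one closer wrist look for gaps and bar angle.

carry_out:
  moves:
    - [-0.005,0.033,0.004,0,0,0]
    - [-0.01,0.066,0.008,0,0,0]
    - [-0.015,0.099,0.012,0,0,0]
    - [-0.02,0.132,0.016,0,0,0]
    - [-0.025,0.165,0.02,0,0,0]

```text
time: 11.18
position: [471.5, -27.7, 301.3]
ee_rot: [-3.138, 0.014, -0.022]
wrist_force: [0.3, 0.5, -1.2]
gripper_width: 42.0
```

carry_out:
  moves:
    - [0,0.033,0,0,0,0]
    - [0,0.066,0,0,0,0]
    - [0,0.099,0,0,0,0]
    - [0,0.132,0,0,0,0]
    - [0,0.165,0,0,0,0]

```text
time: 11.6
position: [470.3, 140.1, 301.6]
ee_rot: [-3.138, 0.014, -0.021]
wrist_force: [-0.3, -0.1, 0.8]
gripper_width: 41.6
```

Run:
```python
from h import *
import pickle
pickle.dump(arm.get_calibration("wrist"),open("w3.pkl","wb"))
im=arm.grab_frame("wrist");cv2.imwrite("pics/wrist3.png",im)
```

```text
(no output)
```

View pics/wrist3.png

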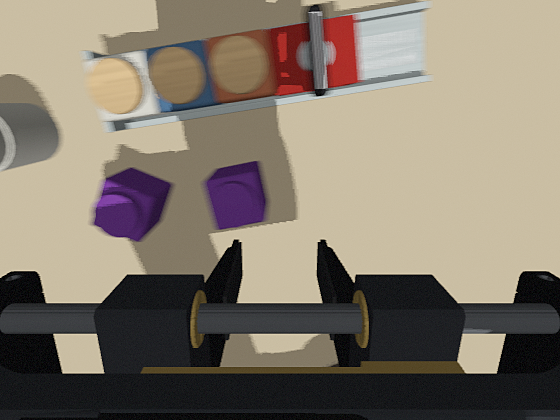

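The wrist view shows a contiguous row with lids at about (114,86), (177,76) and (239,65), the stop in contact with clay, and the bar from (316,10) to (320,92) across the rail. A numeric check, including the bystanders:

Run:
```python
from h import *
import pickle
c=pickle.load(open("w3.pkl","rb"))
a,b=ray(c,(316,10),112),ray(c,(320,92),112)
r0,r1=ray(c,(112,130),26),ray(c,(430,80),26)
ang=lambda v:np.arctan2(v[1],v[0])
ry=ang(r0-r1); kb=ang(b-a)   # rear end of bar points to -x
print("rail yaw",ry-np.pi/2,"bar ctr",(a+b)/2,"knob",((ry+np.pi)-kb)%(2*np.pi))
L=[ray(c,p,98) for p in((114,86),(177,76),(239,65))];print(np.round(L,1),[np.linalg.norm(L[i]-L[i+1]) for i in(0,1)])
ct=arm.get_calibration("top")
for n,box in(("mug",(95,205,140,245)),("jar",(400,200,455,250))):
    x0,y0,x1,y1=box
    d=cv2.absdiff(cv2.imread("pics/top1.png"),cv2.imread("pics/top2f.png"))[y0:y1,x0:x1]
    print(n,"mean/max diff",d.mean().round(2),d.max())
```

```text
rail yaw 0.12869580918005896 bar ctr [599.64671829  98.99197467 112.        ] knob 1.631044955999723
[[573.2 313.8  98. ]
 [581.8 245.7  98. ]
 [591.1 179.7  98. ]] [np.float64(68.67922948598688), np.float64(66.59592275380994)]
mug mean/max diff 28.72 92
jar mean/max diff 27.7 106
```

Run:
```python
from h import *
import pickle
c=pickle.load(open("w3.pkl","rb"));im=cv2.imread("pics/wrist3.png")
hsv=cv2.cvtColor(im,cv2.COLOR_BGR2HSV)
m=cv2.inRange(hsv,(10,60,60),(22,200,255));m[:40]=0;m[130:]=0;m[:,:85]=0;m[:,275:]=0
g=cv2.medianBlur(cv2.cvtColor(im,cv2.COLOR_BGR2GRAY),3)
h=cv2.HoughCircles(cv2.resize(g[0:140,80:290],None,fx=4,fy=4,interpolation=cv2.INTER_CUBIC),cv2.HOUGH_GRADIENT,1,150,param1=80,param2=25,minRadius=90,maxRadius=140)
if h is not None:
    P=sorted([(x/4+79.6,y/4-.4,r/4) for x,y,r in h[0]]);print(np.round(P,1))
    Q=[ray(c,p[:2],98) for p in P];print(np.round(Q,1),[np.linalg.norm(Q[i]-Q[i+1]).round(1) for i in range(len(Q)-1)])
cv2.imwrite("pics/z.png",cv2.resize(im[0:140,75:275],None,fx=4,fy=4,interpolation=cv2.INTER_CUBIC))
```

```text
(no output)
```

View pics/z.png

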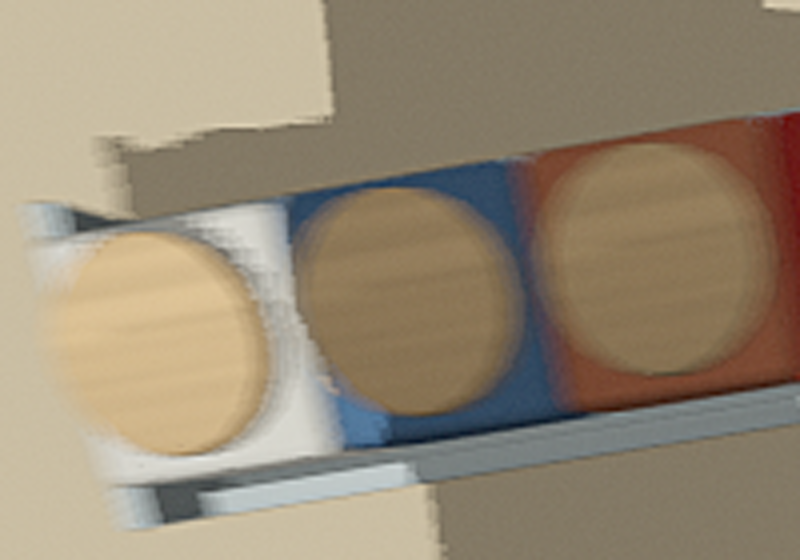

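The zoom shows the canisters edge to edge and white against the plate, and the picture is only motion-blurred. Handing in.

```bash
python3 -c "
from workcell import arm
print(arm.sign_off())"
```

```text
the job is handed in; nothing more can be done
None
```

The row is closed up against the end plate and the clamp knob is fully tight; I handed the job in at about 11.7 s. No verdict was reported.

**What I did:**
- I gripped the knob bar from above and pushed the stop about 77 mm along the rail. It stopped hard: the force rose from 13 to 23 N while the stop barely moved.
- Still pushing lightly, I turned the knob clockwise until the torque jumped to about 1.2 N m at its end. Then I opened the fingers and moved clear.
- My first grip closed on the wider hub, with a side force of about 22 N. I opened and gripped higher before pushing anything.

**What the last checks showed:**
- **Canisters:** they stand upright, edge to edge, with white against the plate and the stop against clay.
- **Knob angle:** it measured about 1.63 rad from hand-picked pixels, which fits the 1.6 rad tight end.
- **Bystanders:** the mug looks to be where it was. I didn't look at the glass jar again afterwards, but the arm never came near it.

**Checks that failed or disagreed:**
- **Lid spacing:** I measured 68.7 mm (white to blue) and 66.6 mm (blue to clay) against an ideal 66 mm. These came from a motion-blurred picture, and I took the excess as pixel error.
- **Lid circle fit:** the automatic circle fit for the lids found nothing.
- **Before/after comparison:** differencing the images around the mug and jar told me nothing, probably because the lighting had changed.

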